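# Slide a battery housing to the fence and clip it for curing

## Task

Slide the silver battery housing along the yellow lane over the bench, without ever lifting it off or tipping it, until its end wall rests gently and squarely flat against the blue fence, between the two yellow lines. Then take the orange spring clip from its wooden stand, open it by squeezing its handles, and let it close from above over the housing's end wall and the fence together, so that it clamps the two; let go and leave the other things on the bench undisturbed.

Things in the scene. Friction and masses are not known exactly. Their poses are not given: they have to be found in the camera images.
- housing: Silver-grey aluminium battery housing standing on the bench: an empty rectangular box with open top, 60 mm (its x) by 110 mm (its y) by 80 mm high, walls and floor 4 mm thick, 0.25 to 0.5 kg. Origin: centre of its underside. It starts on the white part of the lane with its -y end wall towards the fence. It can be held across its 60 mm width from above.
- rig: Fixed rig. Origin: on the bench, lane centre line. The lane runs along its +y. Across it stands the blue fence, an upright plate 90 mm wide (x), 4 mm thick, 80 mm high like the housing. The fence is adjustable: its face towards the lane is locked somewhere from y = 0 to 30 mm, not measured: find it by touch or sight. Behind it, foot, rails and black knobs are up to 46 mm high, back to y = -100 mm.
- lane_far (a point): Point on the bench on the lane's centre line, 310 mm from the rig's origin (rig +y), where the lane ends. Two yellow lines run along the lane, inner edges 42 mm either side of its centre line; between them a green patch (rig y 0 to 140 mm, the clamping place) and a white patch (145 to 310 mm, the start).
- clip: Orange spring clip like a big clothes peg, standing jaws down on the stand's board. 105 mm high, 36 mm wide (its x), opens along its y. Origin: midway between the lower tips of the jaws. Jaws 30 mm wide, 5 mm thick, parallel when 8 mm apart; free jaw depth 39 mm, up to the steel pivot at z = 45 mm. Mass 0.1 kg; the spring presses the jaws with about 9 N.
- clip_grip (a point): Midway between the clip's two handle ends (black bars along its x), 95 mm above its origin: the place to squeeze, along the clip's y. 56 mm over the outsides when the jaws are 8 mm apart; about 15 N squeezes them to the stop at 41 mm, where the jaws stand 21 mm apart at the tips and 14 mm apart 25 mm further up.
- clip_jaw (a joint): Opening angle of the clip between its two halves, rad: 0 when the jaws are 8 mm apart (as when clipped on the stand, or on housing wall plus fence), 0.30 squeezed fully open, below -0.1 when closed on nothing.
- stand: Fixed wooden stand for the clip: base 110 mm by 90 mm by 10 mm, and on it an upright board 80 mm long (its x), 8 mm thick (its y), top edge 75 mm above the bench. Origin: centre of its underside. The clip straddles the board, jaws reaching 25 mm down from its top edge.
- meter: Bystander: yellow hand multimeter lying flat, 85 by 160 by 44 mm. Origin: centre of its underside.
- capbin: Bystander: empty blue parts bin, 140 by 110 by 60 mm. Origin: centre of its underside.
- driver: Bystander: screwdriver lying on the bench, 190 mm long along its x.
- spare: Bystander: dark grey housing standing upright, 100 by 64 by 130 mm. Origin: centre of its underside.
Mind the look-alikes: they are no part of the job. There is more than one size of the clip; the job needs the largest.

How it is judged (in metres and radians):
At the end, for the whole second after the job is handed in: Clip let go, within 20 degrees of upright, pressing over 2 N on housing and on fence, and housing on fence over 2 N; housing flat on the bench on the green patch, centre within 12.5 mm of the lane centre line, square to it within 2.9 degrees; all at rest (contact force between clip and housing above 2 N and contact force between each of clip, housing and rig above 2 N and angle between the y axis of housing and the y axis of rig, either way round below 0.05 rad and x of housing in the frame of rig between -0.0125 and 0.0125 m and y of housing in the frame of rig below 0.095 m and angle between housing's own z axis and vertical below 0.03 rad and height (world z) of housing below 0.004 m and angle between clip's own z axis and vertical below 0.35 rad and linear speed of housing below 0.01 m/s and linear speed of clip below 0.02 m/s); the robot touches nothing.
It fails at once if the housing is lifted off the bench by more than 6 mm (height (world z) of housing above 0.006 m).
It fails at once if the housing is tipped by more than 9 degrees (angle between housing's own z axis and vertical above 0.157 rad).
It fails at once if the housing is pressed against the fence with more than 40 N (contact force between housing and rig above 40 N).
It fails at once if a bystander is moved by more than 15 mm (distance of any of meter, capbin, driver, spare from where it was at the start of the episode above 0.015 m).
It also fails if it takes over 56 s, if anything falls off the work surface, if the arm or the gripper's body presses on something with over 40 N, if the wrist force passes 120 N, or if a joint passes its speed limit or range.

## Robot

A 6-joint arm with a two-finger parallel gripper is mounted at the origin on the work surface. World frame = base frame: x ahead of the robot, y to its left, z up, the work surface at z = 0. Lengths are in m, angles in degrees, forces in N, time in s.
With the tool pointing down it reaches from about 0.325 to 0.75 m from the base axis. Payload 7.6 kg.
Tool frame: the origin (TCP) lies on the centre line of the jaws, within the pads' length; the fingertips stand 17 mm ahead of it and the grasp point (between the pads) lies 2 mm behind it (tips_ahead is the distance from the TCP to the fingertips, in m); z points along the fingers, y is the line along which they close (so a half turn about z gives the same grasp; the last joint's range is limited). The gripper opens to 85 mm and grips with 20 to 120 N. Pads are 22 mm wide; open, the fingers measure 114 mm over their backs; the gripper's body (76 mm by 85 mm) begins 54 mm behind the grasp point. The pads swing forward as they close: fully open they stand 13 mm farther back than shut.
Start: joints at [-79.544, 2.991, 80.254, -0, 96.75, -4.028], TCP at [0.131, -0.508, 0.248] pointing down, gripper open.
Joint ranges: [-166.34, 166.34], [-52.06, 124.39], [6.96, 135.62], [-60.46, 240.46], [14.63, 156.25], [-167.68, 167.68]. Speed limits (degrees/s): [147.25, 147.25, 172.46, 180, 180, 180].

## Interface

Orientations are given as [roll, pitch, yaw] about the fixed x, y, z axes, in that order (R = Rz(yaw) Ry(pitch) Rx(roll)).
In Python, from cell import * gives the robot as it stands.
- The arm moves only by the shell command python3 -m inch 'ROWS' [FORCE]. ROWS is text: rows parted by semicolons, each of 5 numbers parted by spaces: the opening, from 0 (shut) to 1 (fully open), then the shift along the tool's x, y, z normalised to -1 to 1, where 1 is 0.1 m, then the turn about the tool's z normalised to -1 to 1, where 1 is pi rad. In form: fingers tx ty tz yaw; .... A call has 1 to 10 rows; each row is the pose to reach, as a shift and turn from the pose commanded when the call began, along the tool's axes at that moment, turning the shorter way round; what a row does not reach only later rows make up. A row lasts 1/10 s, in which the tool goes at most 50 mm and 8.59 degrees, less where a joint would pass 70% of its speed; a pose out of reach is approached as far as the arm can. A call with a number of a shift or a turn outside -1 to 1 is refused whole. A call with a gripper value outside its range is refused whole. The fingers move at their own pace and stop on an object; FORCE is the grip in N (left out, the last holds). Time passes only in rows, so rows that repeat a pose let the fingers close. It gives the time, the measured TCP pose, the force, the opening and the grip force at its end, in the units of the state.
- get_state(): the state, without advancing time (a new reading comes with each control period).
- grab_frame(name): name is "scene" or "top" or "wrist"; returns a dict with "frame" (384x512x3 uint8, red, green, blue), "intrinsics" (3x3 intrinsics, pixels), "dist_coeffs" ([k1, k2, p1, p2, k3] as OpenCV has them; the pictures are not rectified), "position" and "attitude" of the camera in the world. Camera axes: x right, y down, z forward; pixel columns grow to the right and rows downward; lengths in m; the calibration is good to about 2 mm. A picture is of the moment at which its call begins. There is no depth.
- sign_off(): hands the job in; it is judged then, once.
The state is a dict: "time": time; "joints": joint angles; "dq": joint speeds; "joint_efforts": joint torques, N m; "tool_pos": TCP position; "tcp_rot": TCP orientation; "ft_force": force on the tool from outside, world axes, zero at the start; "torque": the same for the moment, N m; "opening": finger opening in m; "gripper_force": force on a finger pad.
Only numpy, scipy, OpenCV 4.12 (cv2) and the standard library are available. Lean on these libraries where they do the work, as an engineer would, in place of code of your own. Each camera call takes 0.05 s, during which the arm holds its last target. There are 200 camera calls.

## Working session

There is one attempt and no reset: what is moved stays moved. The work goes in short steps, Python scripts to look and compute and a shell command to move; the robot and the scene stay as the last step left them, time stands still between calls to the robot, and variables do not carry over. Pictures are saved under pics/ and viewed, at most 12 in all, crops included, and the job is handed in when it is done.

```bash
mkdir -p pics; ls
python3 - <<'E'
from cell import *
import cv2
s=get_state();print({k:s[k] for k in('time','tool_pos','tcp_rot','ft_force','opening')})
ims=[]
for n in("scene","top","wrist"):
    f=grab_frame(n);cv2.imwrite(f"pics/{n}0.png",f["frame"][...,::-1]);print(n,f["position"],f["attitude"],f["intrinsics"],f["dist_coeffs"])
E
```

```text
pics
{'time': 0.0, 'tool_pos': array([ 0.13128262, -0.50803497,  0.24745913]), 'tcp_rot': array([-1.79909313e+02, -7.93446027e-03,  1.44814885e+01]), 'ft_force': array([-0.07833223,  0.72703175,  0.33286306]), 'opening': 0.08520236566813506}
scene [1.08925054 0.65305245 0.74720621] [-125.04845136   -0.15489539  142.42722929] [[374.61741384   0.         256.90487673]
 [  0.         374.61741384 190.58366592]
 [  0.           0.           1.        ]] [-0.04475163  0.          0.          0.          0.        ]
top [ 0.3999828  -0.05183339  1.46219565] [-174.11681176    0.29485916  -90.29035184] [[371.58077026   0.         255.64471043]
 [  0.         371.58077026 196.26573806]
 [  0.           0.           1.        ]] [-0.05732676  0.          0.          0.          0.        ]
wrist [ 0.19783543 -0.49102585  0.37310605] [ 1.64056353e+02  1.28221999e-01 -7.55218770e+01] [[329.04100579   0.         258.67612249]
 [  0.         329.04100579 195.87454196]
 [  0.           0.           1.        ]] [-0.07448288  0.          0.          0.          0.        ]
```

View pics/top0.png

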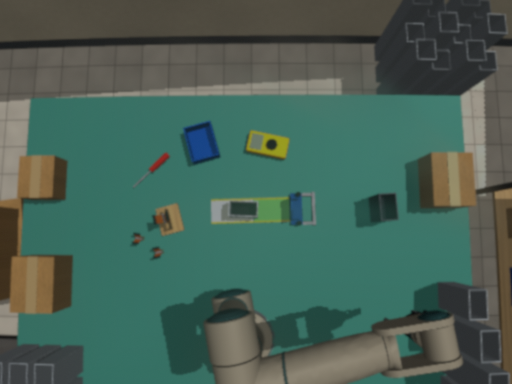

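View pics/scene0.png

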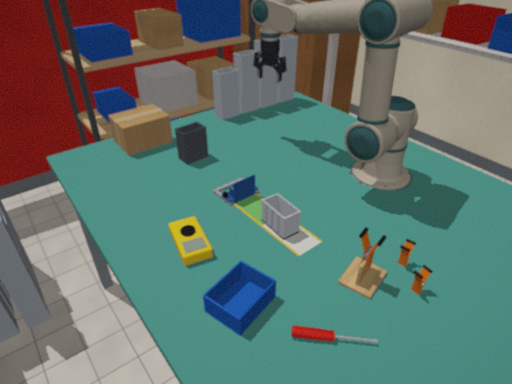

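The top view shows the lane from (211,211) to (290,208), with the housing at (241,210) and the blue fence at about (295,208). There are three orange clips: one on the stand at (163,217) and loose ones at (137,238) and (157,252). The one on the wooden stand is the tallest (scene 372,248) and is the only one straddling a board, so it fits. I'll confirm it in a crop and measure.

```bash
cat > h.py <<'E'
import numpy as np, cv2
from scipy.spatial.transform import Rotation as R
from cell import *
def ray(f,uv):
    p=cv2.undistortPoints(np.array(uv,float).reshape(-1,1,2),f["intrinsics"],np.array(f["dist_coeffs"])).reshape(-1,2)
    d=np.c_[p,np.ones(len(p))]@R.from_euler('xyz',f["attitude"],degrees=True).as_matrix().T
    return np.array(f["position"]),d
def plane(f,uv,z):
    o,d=ray(f,uv); return o+d*((z-o[2])/d[:,2])[:,None]
def tri(f1,u1,f2,u2):
    o1,d1=ray(f1,[u1]);o2,d2=ray(f2,[u2])
    s=np.linalg.lstsq(np.c_[d1[0],-d2[0]],o2-o1,rcond=None)[0]
    a=o1+s[0]*d1[0];b=o2+s[1]*d2[0];return (a+b)/2,np.linalg.norm(a-b)
def hsv(f): return cv2.cvtColor(f["frame"],cv2.COLOR_RGB2HSV)
def blobs(m,amin=8):
    n,l,st,c=cv2.connectedComponentsWithStats(m.astype(np.uint8))
    return [(c[i].round(1),st[i].tolist(),l==i) for i in range(1,n) if st[i][4]>=amin]
E
python3 - <<'E'
from h import *
t=grab_frame("top");s=grab_frame("scene")
a=cv2.resize(t["frame"][180:270,125:325],None,fx=4,fy=4,interpolation=2)[...,::-1]
b=cv2.resize(s["frame"][170:300,200:440],None,fx=800/240,fy=800/240,interpolation=2)[...,::-1]
cv2.imwrite("pics/c1.png",a);cv2.imwrite("pics/c2.png",b)
H=hsv(t).astype(int)
for nm,lo,hi in(("orange",5,16),("yellow",22,32),("green",36,60)):
    m=(H[...,0]>=lo)&(H[...,0]<=hi)&(H[...,1]>130)&(H[...,2]>70)
    for c,st,mm in blobs(m[:,:350] if 1 else m):
        if 180<c[1]<270 and c[0]<350 and c[0]>100: print(nm,c,st,plane(t,[c],0)[0].round(3))
E
```

```text
orange [158.8 219. ] [155, 215, 8, 9, 53] [0.462 0.338 0.   ]
orange [136.4 240.7] [135, 240, 4, 3, 9] [0.377 0.426 0.   ]
green [266.5 199. ] [259, 199, 16, 1, 16] [ 0.54  -0.088  0.   ]
green [282. 198.] [277, 198, 11, 1, 11] [ 0.543 -0.149  0.   ]
```

View pics/c1.png

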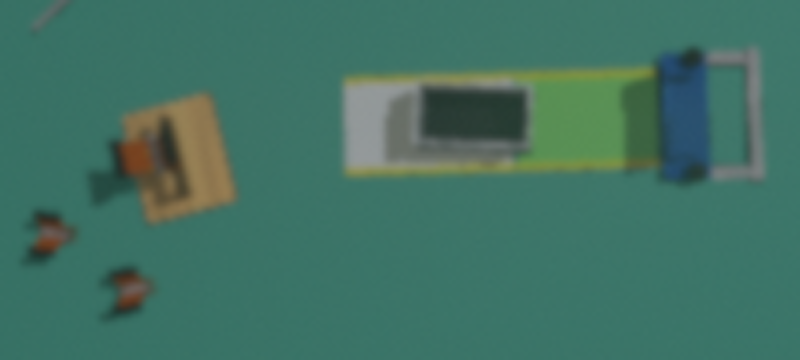

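View pics/c2.png

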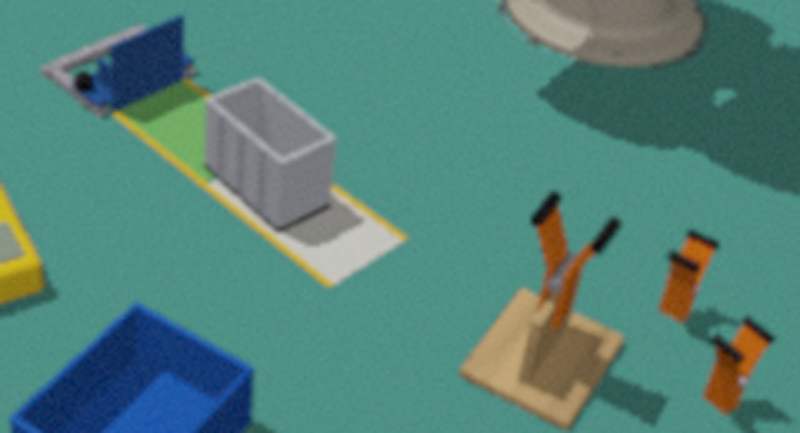

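Confirmed: the clip on the stand is clearly taller than the two loose ones and straddles the board. In the top crop, the lane's far corners are at (344,78) and (344,175), and the housing rim runs from about (418,85) to (530,150). Next I'll turn these into coordinates.

Run:
```python
from h import *
t=grab_frame("top");s=grab_frame("scene")
c=lambda *p:[(x/4+125-.375,y/4+180-.375) for x,y in p]
k=240/800
d=lambda *p:[(x*k+200-.35,y*k+170-.35) for x,y in p]
L=plane(t,c((344,78),(344,175),(657,68),(657,167)),0);print("lane",L.round(4).tolist())
S=plane(s,d((406,238),(331,286)),0);print("lane far scene",S.round(4).tolist())
print("housing rim top",plane(t,c((418,85),(530,82),(530,152),(413,150)),.08).round(4).tolist())
print("housing rim scene",plane(s,d((208,100),(258,80),(334,138),(283,160)),.08).round(4).tolist())
print("fence top scene",plane(s,d((103,57),(183,17),(106,62),(186,22)),.08).round(4).tolist())
print("stand base top",plane(t,c((122,115),(210,93),(237,200),(150,224)),.01).round(4).tolist())
print("stand base scn",plane(s,d((461,370),(526,290),(623,342),(568,424)),.01).round(4).tolist())
print("board top scn",plane(s,d((527,318),(592,350)),.075).round(4).tolist())
print("handles scn",plane(s,d((546,208),(606,235)),.145).round(4).tolist())
print("handles top",plane(t,c((170,140),(168,195)),.145).round(4).tolist())
```

```text
lane [[0.5403, 0.1332, 0.0], [0.4445, 0.1326, 0.0], [0.5485, -0.1765, 0.0], [0.4508, -0.1752, 0.0]]
lane far scene [[0.4448, 0.1279, 0.0], [0.5371, 0.1311, -0.0]]
housing rim top [[0.5257, 0.0538, 0.08], [0.5279, -0.0509, 0.08], [0.4626, -0.0505, 0.08], [0.465, 0.0583, 0.08]]
housing rim scene [[0.5244, -0.0528, 0.08], [0.4687, -0.0493, 0.08], [0.4721, 0.0567, 0.08], [0.5269, 0.0526, 0.08]]
fence top scene [[0.561, -0.1667, 0.08], [0.4585, -0.1766, 0.08], [0.5634, -0.1581, 0.08], [0.4617, -0.1675, 0.08]]
stand base top [[0.5039, 0.351, 0.01], [0.5252, 0.2641, 0.01], [0.4202, 0.2359, 0.01], [0.3971, 0.3212, 0.01]]
stand base scn [[0.5268, 0.2659, 0.01], [0.4199, 0.24, 0.01], [0.4038, 0.3252, 0.01], [0.5031, 0.3502, 0.01]]
board top scn [[0.5008, 0.2958, 0.075], [0.4882, 0.3451, 0.075]]
handles scn [[0.4657, 0.2697, 0.145], [0.4546, 0.3148, 0.145]]
handles top [[0.4718, 0.2699, 0.145], [0.4229, 0.2708, 0.145]]
```

```bash
cat > go.py <<'E'
import sys
from h import *
# go.py x y z psi : shift in tool axes (units of 0.1 m) and turn still to do (units of 180 deg)
a=[float(v) for v in sys.argv[1:5]];s=get_state();M=R.from_euler('xyz',s['tcp_rot'],degrees=True).as_matrix()
d=np.array(a[:3])-s['tool_pos'];w=(a[3]-s['tcp_rot'][2]+180)%360-180
print("shift",(M.T@d*10).round(3),"turn",round(-w/180,4),"t",s['time'],"pos",s['tool_pos'].round(4),"yaw",s['tcp_rot'].round(2),"F",np.round(s['ft_force'],1),"op",round(s['opening'],4),round(float(s['gripper_force']),1))
E
python3 -m inch '1 .96 -.81 -.1 0;1 .96 -.81 -.1 0;1 .96 -.81 -.1 0'
python3 -m inch '1 .96 -.81 -.1 0;1 .96 -.81 -.1 0;1 .96 -.81 -.1 0'
python3 go.py .496 .003 .3 91.35
```

```text
time: 0.65
tool_pos: [0.2054, -0.4038, 0.2587]
tcp_rot: [180.0, -0.0, 14.6]
ft_force: [0.4, -0.8, 0.3]
opening: 0.0855
gripper_force: 0.0
time: 0.95
tool_pos: [0.278, -0.3011, 0.2689]
tcp_rot: [179.9, -0.1, 14.6]
ft_force: [0.5, -1.2, 0.7]
opening: 0.0854
gripper_force: 0.0
shift [ 2.876 -2.393 -0.31 ] turn -0.4264 t 0.95 pos [ 0.278  -0.3011  0.2689] yaw [ 1.7995e+02 -6.0000e-02  1.4600e+01] F [ 0.5 -1.2  0.7] op 0.0854 0.0
```

```bash
python3 -m inch '1 .96 -.8 -.1 0;1 .96 -.8 -.1 0;1 .96 -.8 -.1 0' >/dev/null
python3 -m inch '1 .96 -.8 -.1 0;1 .96 -.8 -.1 0;1 .96 -.8 -.1 0' >/dev/null
python3 -m inch '1 .96 -.8 -.1 -.427;1 .96 -.8 -.1 -.427;1 .96 -.8 -.1 -.427;1 .96 -.8 -.1 -.427;1 .96 -.8 -.1 -.427;1 .96 -.8 -.1 -.427;1 .96 -.8 -.1 -.427;1 .96 -.8 -.1 -.427;1 .96 -.8 -.1 -.427;1 .96 -.8 -.1 -.427' 
python3 go.py .496 .003 .3 91.35
python3 - <<'E'
from h import *
f=grab_frame("wrist");np.save("w1.npy",f,allow_pickle=True);cv2.imwrite("pics/w1.png",cv2.resize(f["frame"],(800,600))[...,::-1]);print(f["position"],f["attitude"])
E
```

```text
time: 2.55
tool_pos: [0.4955, 0.001, 0.2983]
tcp_rot: [-180.0, 0.0, 91.4]
ft_force: [-0.8, -0.3, -0.7]
opening: 0.0853
gripper_force: 0.0
shift [ 0.02   0.005 -0.017] turn 0.0004 t 2.55 pos [0.4955 0.001  0.2983] yaw [-180.      0.     91.42] F [-0.8 -0.3 -0.7] op 0.0853 0.0
[0.49275776 0.07048953 0.423794  ] [ 1.64081588e+02 -1.29701215e-03  1.40856994e+00]
```

View pics/w1.png

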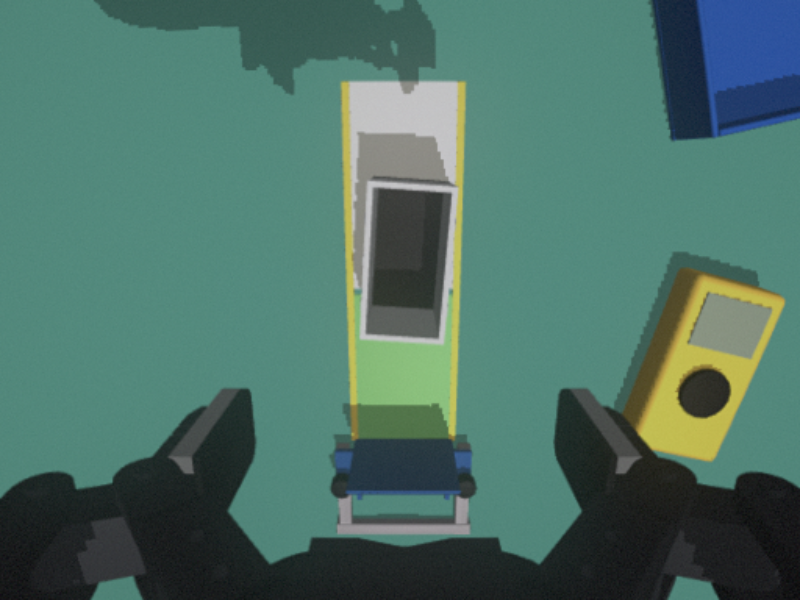

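The wrist view shows the housing rim at (369,181), (457,186), (443,343) and (361,337). The lane's inner lines run (350,82)→(357,438) and (459,82)→(455,436), and the fence's top edge is at about row 490. I'll compute positions and sample the fence column.

Run:
```python
from h import *
f=np.load("w1.npy",allow_pickle=True).item()
q=lambda *p:[((x+.5)/1.5625-.5,(y+.5)/1.5625-.5) for x,y in p]
L=plane(f,q((350,82),(459,82),(357,436),(455,436)),0);print("lane",L.round(4).tolist())
m=(L[0]+L[1])/2;n=(L[2]+L[3])/2;v=m-n;print("far",m,"near",n,"ang",np.degrees(np.arctan2(v[1],v[0])),"widths",L[0]-L[1],L[2]-L[3])
H=plane(f,q((367.5,180),(457.5,185),(443.5,344),(360,338)),.08);print("housing",H.round(4).tolist(),H.mean(0))
e=[H[1]-H[2],H[0]-H[3]];print([ (np.linalg.norm(a),np.degrees(np.arctan2(a[1],a[0]))) for a in e]); print("w",np.linalg.norm(H[0]-H[1]))
print(f["frame"][278:326,258].tolist())
r=np.arange(306,322);print(plane(f,[(258,x) for x in r],.08)[:,1].round(4))
print(f["frame"][312,200:320,2].tolist())
```

```text
lane [[0.4492, 0.1289, 0.0], [0.5334, 0.131, 0.0], [0.4547, -0.1767, 0.0], [0.5458, -0.1744, 0.0]]
far [0.49133501 0.12991956 0.        ] near [ 0.50024803 -0.17554213  0.        ] ang 91.67135150393723 widths [-0.08422645 -0.00207172  0.        ] [-0.09102317 -0.00222519  0.        ]
housing [[0.4689, 0.0576, 0.08], [0.5279, 0.0559, 0.08], [0.5236, -0.0547, 0.08], [0.4643, -0.0516, 0.08]] [0.49616438 0.00179765 0.08      ]
[(np.float64(0.11064886934757794), np.float64(87.79763040885102)), (np.float64(0.10933784833431821), np.float64(87.54511607816654))]
w 0.058932410350784864
[[79, 114, 72], [79, 113, 72], [68, 99, 71], [42, 61, 64], [41, 57, 64], [39, 58, 65], [41, 57, 64], [46, 61, 68], [44, 62, 69], [38, 56, 63], [44, 62, 67], [45, 58, 67], [43, 59, 70], [43, 59, 67], [44, 59, 67], [38, 56, 66], [41, 57, 68], [40, 56, 66], [38, 58, 66], [37, 51, 62], [40, 58, 66], [37, 55, 66], [38, 53, 67], [38, 54, 64], [37, 53, 63], [34, 52, 62], [35, 52, 63], [38, 52, 64], [34, 51, 64], [40, 54, 67], [35, 52, 64], [37, 53, 66], [40, 53, 65], [40, 55, 66], [35, 47, 62], [38, 53, 71], [47, 75, 117], [57, 87, 133], [61, 101, 116], [80, 130, 121], [84, 136, 123], [84, 134, 124], [82, 134, 121], [84, 136, 125], [83, 135, 123], [81, 133, 121], [84, 135, 123], [83, 135, 124]]
[-0.1664 -0.1678 -0.1692 -0.1706 -0.1721 -0.1735 -0.1749 -0.1764 -0.1778
 -0.1793 -0.1807 -0.1822 -0.1837 -0.1851 -0.1866 -0.1881]
[124, 123, 124, 127, 124, 123, 127, 124, 124, 124, 118, 90, 50, 49, 50, 51, 51, 53, 53, 53, 56, 57, 63, 65, 64, 68, 65, 70, 65, 64, 65, 66, 67, 69, 66, 64, 65, 62, 68, 70, 61, 64, 66, 60, 64, 65, 62, 63, 65, 66, 63, 61, 60, 67, 64, 63, 64, 64, 62, 66, 63, 62, 64, 65, 64, 67, 62, 66, 62, 63, 64, 67, 61, 62, 63, 64, 63, 65, 62, 66, 62, 64, 65, 67, 63, 64, 63, 66, 64, 66, 64, 67, 65, 65, 60, 57, 58, 56, 58, 55, 57, 58, 54, 54, 66, 99, 127, 124, 123, 124, 124, 125, 122, 125, 127, 126, 125, 124, 125, 125]
```

```bash
python3 -m inch '1 .008 .006 .95 .0207;1 .008 .006 .95 .0207;1 .008 .006 .95 .0207' 20 >/dev/null
python3 -m inch '1 0 0 .95 0;1 0 0 .95 0;1 0 0 .95 0' ; python3 go.py .496 .0018 .042 87.7
```

```text
time: 3.2
tool_pos: [0.4937, 0.0019, 0.1047]
tcp_rot: [-179.5, -0.0, 87.5]
ft_force: [-0.3, -0.4, -0.5]
opening: 0.0854
gripper_force: 0.0
shift [-0.     0.029  0.627] turn -0.0011 t 3.2 pos [0.4937 0.0019 0.1047] yaw [-1.7949e+02 -1.0000e-02  8.7510e+01] F [-0.3 -0.4 -0.5] op 0.0854 0.0
```

```bash
python3 -m inch '1 0 .02 .3 0;1 0 .02 .63 0;1 0 .02 .63 0;1 0 .02 .63 0'; python3 go.py .496 .0018 .042 87.7
python3 -m inch '.5 0 0 0 0;.5 0 0 0 0;.5 0 0 0 0;0.5 0 0 0 0;0.5 0 0 0 0;0.5 0 0 0 0' 20;python3 go.py .496 .0018 .042 91.55
```

```text
time: 3.6
tool_pos: [0.4998, 0.0015, 0.0485]
tcp_rot: [179.8, 0.0, 87.6]
ft_force: [0.3, 1.0, 1.7]
opening: 0.0854
gripper_force: 0.0
shift [ 0.001 -0.038  0.065] turn -0.0007 t 3.6 pos [0.4998 0.0015 0.0485] yaw [1.7983e+02 1.0000e-02 8.7570e+01] F [0.3 1.  1.7] op 0.0854 0.0
time: 4.2
tool_pos: [0.4991, 0.0016, 0.048]
tcp_rot: [179.8, 0.0, 87.6]
ft_force: [-4.2, 0.2, 7.9]
opening: 0.0598
gripper_force: 22.8
shift [ 0.001 -0.031  0.06 ] turn -0.0219 t 4.2 pos [0.4991 0.0016 0.048 ] yaw [1.7985e+02 1.0000e-02 8.7600e+01] F [-4.2  0.2  7.9] op 0.0598 22.8
```

```bash
python3 -m inch '.5 -.05 0 0 -.011;.5 -.15 .005 0 -.022;.5 -.25 .01 0 -.022;.5 -.35 .015 0 -.022;.5 -.45 .015 0 -.022;.5 -.5 .016 0 -.022;.5 -.5 .016 0 -.022'; python3 go.py .4983 -.112 .048 91.55
```

```text
time: 4.9
tool_pos: [0.4994, -0.0484, 0.0481]
tcp_rot: [179.7, -0.0, 91.5]
ft_force: [-0.3, 2.9, 6.0]
opening: 0.0598
gripper_force: 22.5
shift [-0.635 -0.028  0.001] turn -0.0 t 4.9 pos [ 0.4994 -0.0484  0.0481] yaw [ 1.7972e+02 -1.0000e-02  9.1550e+01] F [-0.3  2.9  6. ] op 0.0598 22.5
```

```bash
python3 -m inch '.5 -.1 -.005 0 0;.5 -.2 -.01 0 0;.5 -.3 -.015 0 0;.5 -.4 -.015 0 0;.5 -.5 -.02 0 0;.5 -.55 -.02 0 0;.5 -.55 -.02 0 0'; python3 go.py .4985 -.122 .048 91.55
python3 - <<'E'
from h import *
f=grab_frame("wrist");t=grab_frame("top");s=grab_frame("scene")
np.save("w2.npy",f,allow_pickle=True)
b=cv2.resize(s["frame"][170:240,200:300],(400,280),interpolation=2)
a=cv2.resize(t["frame"][180:250,225:325],(400,280),interpolation=2)
w=cv2.resize(f["frame"],(400,300))
c=np.zeros((580,800,3),np.uint8);c[:280,:400]=a;c[:280,400:]=b;c[280:,:400]=w
cv2.imwrite("pics/m2.png",c[...,::-1])
E
```

```text
time: 5.6
tool_pos: [0.4988, -0.1035, 0.0481]
tcp_rot: [179.7, 0.0, 91.5]
ft_force: [1.2, 2.7, 5.2]
opening: 0.0597
gripper_force: 22.9
shift [-0.184 -0.008  0.001] turn -0.0 t 5.6 pos [ 0.4988 -0.1035  0.0481] yaw [1.7974e+02 1.0000e-02 9.1550e+01] F [1.2 2.7 5.2] op 0.0597 22.9
```

View pics/m2.png

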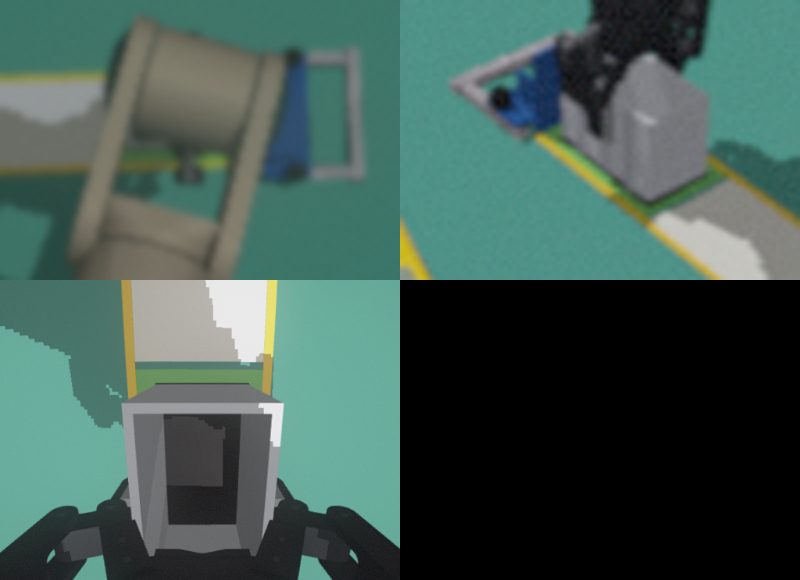

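The housing is held square, its back rim level at about row 403 of the picture, with the fence still a little ahead. I'll creep into contact.

```bash
python3 -c "
from h import *
f=np.load('w2.npy',allow_pickle=True).item()
print(plane(f,[(123*1.28,(403-280)*1.28),(283*1.28,(403-280)*1.28)],.08).round(4))"
python3 -m inch '.5 -.03 0 0 0;.5 -.06 0 0 0;.5 -.09 0 0 0;.5 -.12 0 0 0;.5 -.12 0 0 0' |grep -E 'pos|ft'
for i in 1; do python3 -m inch '.5 -.01 0 0 0;.5 -.02 0 0 0;.5 -.02 0 0 0' |grep -E 'pos|ft'; done
```

```text
[[ 0.467  -0.05    0.08  ]
 [ 0.5261 -0.0484  0.08  ]]
tool_pos: [0.4992, -0.1148, 0.0481]
ft_force: [0.2, 6.0, 7.0]
tool_pos: [0.4992, -0.1164, 0.0481]
ft_force: [1.3, 7.2, 7.4]
```

```bash
python3 -m inch '.5 -.01 0 0 0;.5 -.01 0 0 0;.5 -.01 0 0 0' |grep -E 'pos|ft';python3 -m inch '.5 -.01 0 0 0;.5 -.01 0 0 0;.5 -.01 0 0 0' |grep -E 'pos|ft'
```

```text
tool_pos: [0.4993, -0.1174, 0.0481]
ft_force: [-0.3, 7.7, 7.0]
tool_pos: [0.4993, -0.1184, 0.0481]
ft_force: [0.4, 8.4, 7.4]
```

```bash
for i in 1 2; do :; done; python3 -m inch '.5 -.01 0 0 0;.5 -.01 0 0 0;.5 -.01 0 0 0' |grep -E 'pos|ft';python3 -m inch '.5 -.01 0 0 0;.5 -.01 0 0 0;.5 -.01 0 0 0' |grep -E 'pos|ft';python3 -m inch '.5 -.01 0 0 0;.5 -.01 0 0 0;.5 -.01 0 0 0'|grep -E 'pos|ft'
python3 - <<'E'
from h import *
f=grab_frame("wrist");np.save("w3.npy",f,allow_pickle=True)
g=f["frame"].astype(int).sum(2)
print(g[130:185,230].tolist()); print(plane(f,[(256,r) for r in (150,155,157.5,160,165)],.08)[:,1].round(4), get_state()["tool_pos"])
E
```

```text
tool_pos: [0.4993, -0.1194, 0.0481]
ft_force: [0.9, 7.2, 7.7]
tool_pos: [0.4993, -0.1204, 0.0481]
ft_force: [0.8, 7.3, 7.7]
tool_pos: [0.4994, -0.1214, 0.0481]
ft_force: [1.1, 7.8, 7.0]
[348, 301, 167, 266, 336, 343, 342, 339, 332, 343, 338, 343, 338, 341, 341, 344, 346, 341, 344, 336, 333, 343, 349, 344, 341, 335, 340, 433, 475, 486, 492, 484, 488, 484, 478, 483, 486, 480, 484, 482, 430, 295, 174, 182, 199, 196, 205, 209, 207, 190, 206, 197, 194, 203, 181]
[-0.0651 -0.0665 -0.0672 -0.0679 -0.0694] [ 0.49938751 -0.12140975  0.04808785]
```

The rim is still at the same image row (157), so the housing hasn't slipped in the pads. I'll carry on in 1 mm steps.

```bash
python3 -m inch '.5 -.01 0 0 0;.5 -.01 0 0 0;.5 -.01 0 0 0' |grep -E 'pos|ft';python3 -m inch '.5 -.01 0 0 0;.5 -.01 0 0 0;.5 -.01 0 0 0' |grep -E 'pos|ft'
```

```text
tool_pos: [0.4994, -0.1221, 0.0481]
ft_force: [-0.1, 9.6, 7.3]
tool_pos: [0.4994, -0.1222, 0.048]
ft_force: [-0.4, 14.1, 8.2]
```

```bash
python3 -m inch '.65 0 0 0 0;.8 0 0 0 0;1 0 0 0 0;1 0 0 0 0;1 0 0 0 0' |grep -E 'pos|ft'
python3 -m inch '1 0 0 -.3 0;1 0 0 -.8 0;1 0 0 -1 0;1 0 0 -1 0' |grep pos
python3 -m inch '1 .3 0 -.5 0;1 .8 0 -1 0;1 1 0 -1 0;1 1 0 -1 0' |grep pos
python3 -m inch '1 1 0 -.4 0;1 1 0 -.4 0;1 1 0 -.4 0' |grep pos
python3 - <<'E'
from h import *
f=grab_frame("wrist");np.save("w4.npy",f,allow_pickle=True);cv2.imwrite("pics/w4.png",f["frame"][...,::-1])
E
python3 -m inch '1 1 .1 0 0;1 1 .1 0 0;1 1 .1 0 0' |grep pos
python3 go.py .462 .25 .29 15
```

```text
tool_pos: [0.4977, -0.1246, 0.0454]
ft_force: [0.1, 0.1, 0.7]
tool_pos: [0.4995, -0.1252, 0.1495]
tool_pos: [0.4958, -0.0212, 0.248]
tool_pos: [0.4922, 0.0786, 0.2858]
tool_pos: [0.4991, 0.1786, 0.2824]
shift [ 0.725 -0.349 -0.074] turn 0.4267 t 10.65 pos [0.4991 0.1786 0.2824] yaw [-1.7977e+02  1.0000e-02  9.1800e+01] F [-0.3 -0.3 -0.2] op 0.0854 0.0
```

View pics/w4.png

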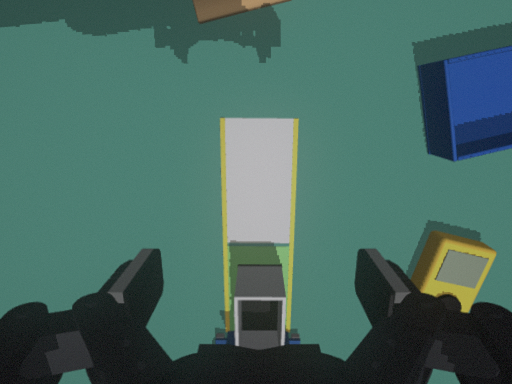

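The housing stays square between the lines at the fence (260,320). On to the stand.

```bash
python3 -m inch '1 1 -.35 -.45 .427;1 1 -.35 -.45 .427;1 1 -.35 -.45 .427;1 1 -.35 -.45 .427;1 1 -.35 -.45 .427;1 1 -.35 -.45 .427;1 1 -.35 -.45 .427;1 1 -.35 -.45 .427;1 1 -.35 -.45 .427;1 1 -.35 -.45 .427' |grep -E 'pos|rot'
python3 - <<'E'
from h import *
f=grab_frame("wrist");np.save("w5.npy",f,allow_pickle=True);cv2.imwrite("pics/w5.png",cv2.resize(f["frame"],(800,600),interpolation=2)[...,::-1]);print(f["position"])
E
```

```text
tool_pos: [0.4625, 0.273, 0.3284]
tcp_rot: [179.9, 0.2, 14.5]
[0.52926199 0.29048862 0.45377139]
```

View pics/w5.png

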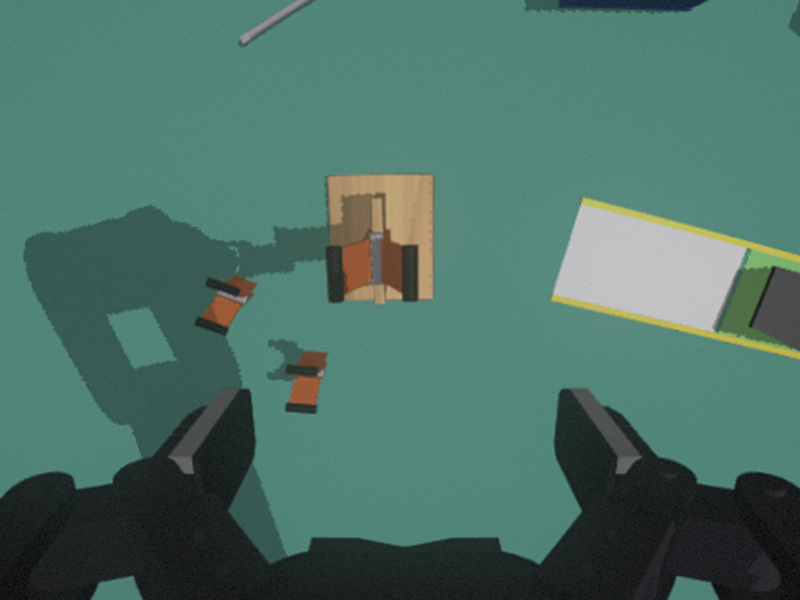

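The clip on the stand has its black handle bars at (334,272) and (410,272) in this picture, with the pivot at (376,258). The board runs straight up the image, so the tool yaw is already aligned.

```bash
python3 - <<'E'
from h import *
f=np.load("w5.npy",allow_pickle=True).item()
q=lambda *p:[((x+.5)/1.5625-.5,(y+.5)/1.5625-.5) for x,y in p]
for z in(.145,.15):
    P=plane(f,q((327,246),(327,301),(418,245),(418,300)),z);print(z,P.round(4).tolist(),P.mean(0).round(4),np.linalg.norm(P[0]-P[1]),np.linalg.norm(P[0]-P[2]))
B=plane(f,q((372,196),(384,196),(373,303),(384,303)),.075);print(B.round(4).tolist(),B.mean(0));v=(B[0]+B[1]-B[2]-B[3]);print(np.degrees(np.arctan2(v[1],v[0]))%180)
b=plane(f,q((329,175),(433,174),(433,299)),.01);print(b.round(4).tolist());v=b[0]-b[1];print(np.degrees(np.arctan2(v[1],v[0])),np.linalg.norm(v))
print(plane(f,q((376,258)),.095))
E
python3 go.py .46 .29 .2 15
```

```text
0.145 [[0.4681, 0.323, 0.145], [0.4343, 0.3157, 0.145], [0.4824, 0.2698, 0.145], [0.4491, 0.2609, 0.145]] [0.4585 0.2924 0.145 ] 0.034628928460788085 0.055147947300940796
0.15 [[0.4691, 0.3225, 0.15], [0.4358, 0.3153, 0.15], [0.4832, 0.2701, 0.15], [0.4504, 0.2614, 0.15]] [0.4596 0.2923 0.15  ] 0.03406817495398458 0.05425492501533832
[[0.4981, 0.3065, 0.075], [0.5003, 0.2981, 0.075], [0.42, 0.2869, 0.075], [0.4221, 0.2788, 0.075]] [0.46011989 0.29259534 0.075     ]
13.989637047350492
[[0.5008, 0.3485, 0.01], [0.5233, 0.264, 0.01], [0.4183, 0.2352, 0.01]]
104.9266812499962 0.08750722172202166
[[0.4584578  0.29281548 0.095     ]]
shift [ 0.023 -0.169  1.287] turn -0.0016 t 11.7 pos [0.4623 0.2733 0.3287] yaw [1.7994e+02 1.4000e-01 1.4710e+01] F [ 0.7 -0.7 -0.1] op 0.0856 0.0
```

```bash
python3 -m inch '1 .015 -.193 .5 0;1 .015 -.193 1 0;1 .015 -.193 1 0;1 .015 -.193 1 0;1 .015 -.193 1 0' 35 |grep -E 'pos|rot';python3 go.py .459 .2924 .143 14.7
```

```text
tool_pos: [0.4595, 0.2939, 0.2336]
tcp_rot: [-179.9, -0.3, 14.7]
shift [-0.013  0.014  0.906] turn 0.0003 t 12.2 pos [0.4595 0.2939 0.2336] yaw [-179.95   -0.27   14.75] F [-0.1  0.4  0.2] op 0.0853 0.0
```

```bash
python3 -m inch '1 -.01 .014 .3 0;1 -.01 .014 .7 0;1 -.01 .014 .9 0;1 -.01 .014 .9 0;1 -.01 .014 .9 0' |grep -E 'pos|rot';python3 go.py .459 .2924 .143 14.7
python3 -m inch '.7 0 0 0 0;.6 0 0 0 0;.5 0 0 0 0;.4 0 0 0 0;.3 0 0 0 0;.3 0 0 0 0;.3 0 0 0 0;.3 0 0 0 0' 35;  python3 go.py .459 .2924 .143 14.7
```

```text
tool_pos: [0.4591, 0.2927, 0.1433]
tcp_rot: [-180.0, -0.2, 14.7]
shift [-0.001  0.003  0.003] turn 0.0002 t 12.7 pos [0.4591 0.2927 0.1433] yaw [-179.95   -0.24   14.73] F [-1.  -0.5  0.9] op 0.0853 0.0
time: 13.5
tool_pos: [0.4576, 0.2922, 0.1402]
tcp_rot: [180.0, 0.0, 14.7]
ft_force: [-0.6, 0.9, -1.2]
opening: 0.0391
gripper_force: 36.2
shift [ 0.014  0.002 -0.028] turn 0.0001 t 13.5 pos [0.4576 0.2922 0.1402] yaw [1.7999e+02 1.0000e-02 1.4720e+01] F [-0.6  0.9 -1.2] op 0.0391 36.2
```

```bash
python3 -m inch '.3 0 0 -.1 0;.3 0 0 -.3 0;.3 0 0 -.6 0;.3 0 0 -1 0;.3 0 0 -1 0' |grep pos
python3 go.py .5 -.177 .24 1.55
python3 - <<'E'
from h import *
f=grab_frame("wrist");np.save("w6.npy",f,allow_pickle=True);s=grab_frame("scene")
c=np.zeros((400,800,3),np.uint8);c[:300,:400]=cv2.resize(f["frame"],(400,300));c[:,400:]=cv2.resize(s["frame"][130:270,320:460],(400,400),interpolation=2);cv2.imwrite("pics/m6.png",c[...,::-1])
E
```

```text
tool_pos: [0.4594, 0.2932, 0.2478]
shift [-0.803  4.651  0.056] turn 0.0732 t 14.0 pos [0.4594 0.2932 0.2478] yaw [-179.84   -0.66   14.72] F [ 0.5  1.  -0.7] op 0.0387 36.2
```

View pics/m6.png

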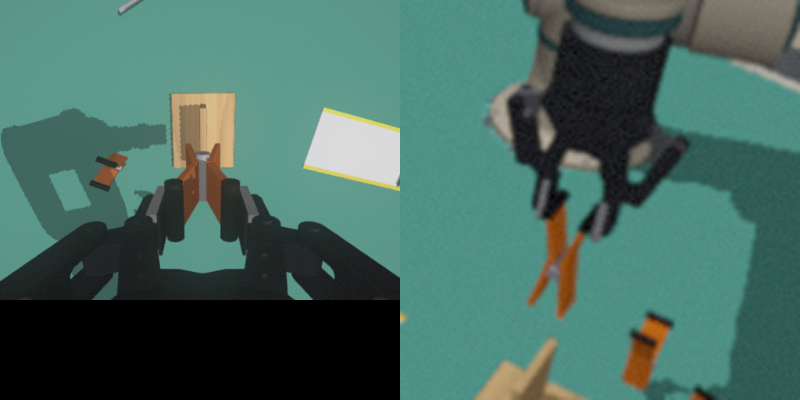

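The clip is held open and upright between the pads (picture 205,200), clear of the stand. Carrying it over to the fence.

```bash
python3 -m inch '.3 -.06 .3 0 0;.3 -.12 .7 0 0;.3 -.17 .97 0 0;.3 -.17 .97 0 0' |grep pos
python3 -m inch '.3 -.12 .5 0 0;.3 -.17 .97 0 0;.3 -.17 .97 0 0' |grep pos
python3 -m inch '.3 -.12 .5 0 0;.3 -.17 .97 0 0;.3 -.17 .97 0 0' |grep pos
python3 -m inch '.3 -.12 .5 0 .03;.3 -.17 .97 0 .073;.3 -.17 .97 0 .073;.3 -.17 .97 0 .073' |grep pos
python3 go.py .5 -.177 .24 1.55
```

```text
tool_pos: [0.4657, 0.1913, 0.239]
tool_pos: [0.4742, 0.092, 0.2392]
tool_pos: [0.4823, -0.0059, 0.2391]
tool_pos: [0.4904, -0.1001, 0.2392]
shift [ 0.075  0.771 -0.009] turn -0.0 t 15.5 pos [ 0.4904 -0.1001  0.2392] yaw [-1.7993e+02  1.0000e-01  1.5400e+00] F [-0.9 -0.1 -1.1] op 0.0389 36.4
```

```bash
python3 -m inch '.3 .04 .4 0 0;.3 .09 .77 0 0;.3 .09 .77 0 0;.3 .09 .77 0 0;.3 .09 .77 0 0' |grep pos
python3 go.py .5 -.177 .142 1.55
python3 - <<'E'
from h import *
f=grab_frame("wrist");np.save("w7.npy",f,allow_pickle=True);s=grab_frame("scene");np.save("s7.npy",s,allow_pickle=True)
c=np.zeros((500,800,3),np.uint8);c[:,:400]=cv2.resize(f["frame"][100:350,160:360],(400,500),interpolation=2);c[:400,400:]=cv2.resize(s["frame"][110:230,200:320],(400,400),interpolation=2);cv2.imwrite("pics/m7.png",c[...,::-1])
E
```

```text
tool_pos: [0.5018, -0.1752, 0.2401]
shift [-0.018  0.018  0.981] turn 0.0009 t 16.0 pos [ 0.5018 -0.1752  0.2401] yaw [-1.7996e+02  2.0000e-02  1.7200e+00] F [ 0.  -0.4 -0.7] op 0.0388 36.5
```

View pics/m7.png

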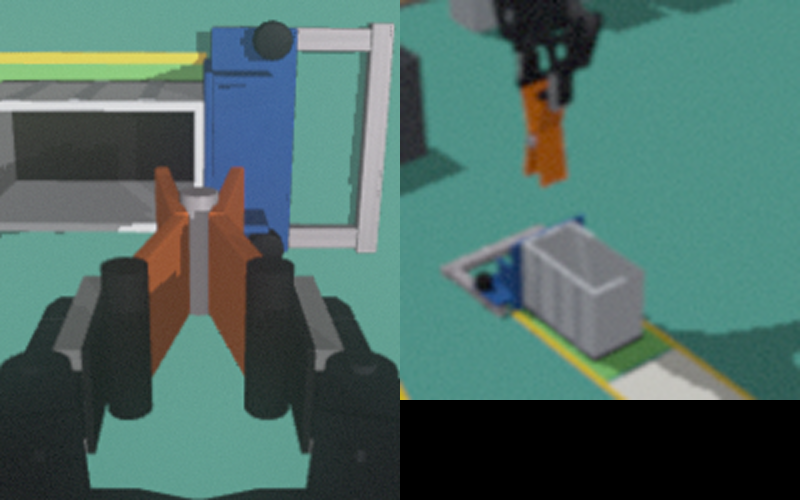

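The view shows the jaw tips at (157,168) and (242,168). The housing's end-wall rim is at columns 195–204 with the fence right behind it, so the seam is at 204. I'll compute the offset.

Run:
```python
from h import *
f=np.load("w7.npy",allow_pickle=True).item()
q=lambda *p:[(160+(x+.5)/2-.5,100+(y+.5)/2-.5) for x,y in p]
P=lambda z,*p:print(z,plane(f,q(*p),z).round(4).tolist())
P(.08,(195,110),(204,105),(204,180),(0,102),(202,102),(0,226))
P(.147,(155,168),(170,168),(231,168),(244,168))
P(.192,(182,195),(217,195))
g=f["frame"][155,160:280];print([tuple(v) for v in g[85:125].tolist()])
```

```text
0.08 [[0.526, -0.1731, 0.08], [0.5284, -0.1769, 0.08], [0.4946, -0.178, 0.08], [0.5272, -0.0876, 0.08], [0.5296, -0.176, 0.08], [0.4698, -0.0846, 0.08]]
0.147 [[0.5161, -0.1601, 0.147], [0.5163, -0.1652, 0.147], [0.5169, -0.1861, 0.147], [0.517, -0.1905, 0.147]]
0.192 [[0.5199, -0.1703, 0.192], [0.5202, -0.18, 0.192]]
[(164, 165, 168), (161, 162, 165), (163, 165, 166), (161, 162, 165), (161, 162, 164), (163, 164, 168), (162, 163, 167), (161, 163, 166), (163, 164, 167), (162, 163, 168), (161, 162, 165), (162, 163, 167), (190, 190, 195), (218, 218, 221), (220, 220, 223), (220, 221, 222), (187, 190, 196), (105, 116, 145), (64, 95, 144), (66, 99, 153), (68, 102, 156), (62, 90, 138), (68, 99, 153), (68, 102, 156), (66, 100, 155), (68, 102, 156), (66, 100, 156), (66, 99, 154), (68, 102, 155), (66, 101, 155), (65, 99, 155), (67, 104, 158), (68, 101, 157), (66, 102, 157), (67, 102, 157)]
```

```bash
python3 -m inch '.3 -.02 .02 .1 0;.3 -.02 .02 .25 0;.3 -.02 .02 .4 0;.3 -.02 .02 .5 0;.3 -.02 .02 .6 0;.3 -.02 .02 .6 0;.3 -.02 .02 .6 0' |grep -E 'pos|ft'
python3 go.py .4995 -.1775 .145 1.55
```

```text
tool_pos: [0.4997, -0.1791, 0.1804]
ft_force: [-0.4, 0.1, -0.3]
shift [-0.002 -0.016  0.354] turn 0.0001 t 16.8 pos [ 0.4997 -0.1791  0.1804] yaw [179.99  -0.     1.58] F [-0.4  0.1 -0.3] op 0.0385 36.5
```

```bash
python3 -m inch '.3 0 -.016 0 0;.3 0 -.016 .03 0;.3 0 -.016 .08 0;.3 0 -.016 .12 0;.3 0 -.016 .12 0' |grep -E 'pos|ft'
python3 -m inch '.3 0 0 .05 0;.3 0 0 .1 0;.3 0 0 .15 0;.3 0 0 .2 0;.3 0 0 .23 0;.3 0 0 .23 0;.3 0 0 .23 0' |grep -E 'pos|ft'
python3 - <<'E'
from h import *
f=grab_frame("wrist");s=grab_frame("scene")
c=np.zeros((500,800,3),np.uint8);c[:,:400]=cv2.resize(f["frame"][100:350,160:360],(400,500),interpolation=2);c[:400,400:]=cv2.resize(s["frame"][130:230,200:300],(400,400),interpolation=2);cv2.imwrite("pics/m8.png",c[...,::-1])
E
```

```text
tool_pos: [0.4992, -0.1773, 0.1673]
ft_force: [0.8, 0.1, -0.3]
tool_pos: [0.4996, -0.1775, 0.1454]
ft_force: [0.4, -0.0, -1.0]
```

View pics/m8.png

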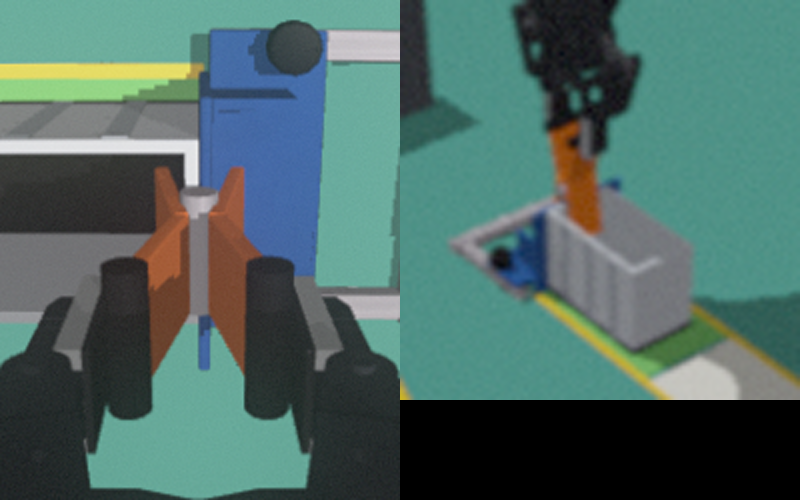

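The jaws straddle the wall and fence: left jaw inside the housing, right jaw behind the fence, seam centred at about column 200, and no contact force. Releasing.

```bash
python3 -m inch '.5 0 0 0 0;.55 0 0 0.01 0;.6 0 0 .02 0;.65 0 0 .03 0;.7 0 0 .03 0;.8 0 0 .03 0;1 0 0 .02 0;1 0 0 0 0;1 0 0 0 0' 20|grep -E 'pos|ft|open'
python3 -m inch '1 0 0 -.1 0;1 0 0 -.4 0;1 0 0 -.9 0;1 0 0 -1 0;1 0 0 -1 0' |grep -E 'pos|ft'
python3 -m inch '1 -.2 0 -.3 0;1 -.2 0 -.3 0;1 -.2 0 -.3 0;1 -.2 0 -.3 0' |grep -E 'pos|ft'
python3 - <<'E'
from h import *
f=grab_frame("wrist");s=grab_frame("scene")
c=np.zeros((500,800,3),np.uint8);c[:,:400]=cv2.resize(f["frame"][50:300,160:360],(400,500),interpolation=2);c[:400,400:]=cv2.resize(s["frame"][130:230,200:300],(400,400),interpolation=2);cv2.imwrite("pics/m9.png",c[...,::-1])
E
```

```text
tool_pos: [0.4998, -0.1776, 0.1458]
ft_force: [-0.2, 0.6, -0.0]
opening: 0.0854
tool_pos: [0.5005, -0.1779, 0.2487]
ft_force: [0.3, 0.2, -1.5]
tool_pos: [0.4794, -0.1778, 0.2735]
ft_force: [-0.7, 0.2, -1.0]
```

View pics/m9.png

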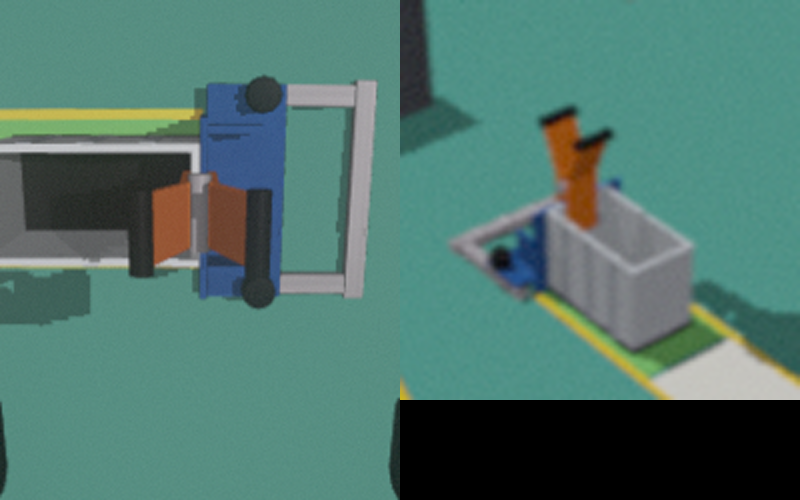

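The clip stands upright over the end wall and fence, with the seam at about column 200. The housing is flush with the fence and square between the lines, and the gripper is clear. Handing in.

```bash
python3 -c "
from cell import *
print(get_state()['time']);print(sign_off())"
```

```text
20.0
the job is handed in; nothing more can be done
None
```

The housing is square against the fence, the largest clip clamps its end wall and the fence together, and I handed the job in at 20.0 s; `sign_off()` returned no verdict, and I judged the clamping only from the final pictures.

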